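# Put the dry lint filter back in its cassette

## Robot

A 6-joint arm with a two-finger parallel gripper is mounted at the origin on a cart in front of the work surface, level with it; the furniture and walls round the work are solid. World frame = base frame: x ahead of the robot, y to its left, z up, the work surface at z = 0. Lengths are in mm, angles in rad, forces in N, time in s.
With the tool pointing down it reaches from about 275 to 1000 mm from the base axis. Payload 8.4 kg.
Tool frame: the origin (TCP) lies between the finger pads; the fingertips stand r.tips_ahead ahead of it and the grasp point (between the pads) lies 6 mm ahead of it (r.tips_ahead is the distance from the TCP to the fingertips, in mm); z points along the fingers, y is the line along which they close (so a half turn about z gives the same grasp; the last joint's range is limited). The gripper opens to 85 mm and grips with 20 to 120 N. Pads are 22 mm wide; open, the fingers measure 114 mm over their backs; the gripper's body (76 mm by 85 mm) begins 54 mm behind the grasp point. The pads swing forward as they close: fully open they stand 13 mm farther back than shut.
Start: joints at [-1.149, 0.353, 1.633, -0, 1.155, -0.002], TCP at [257.016, -569.711, 256.281] pointing down, gripper open.
Joint ranges: [-2.63, 2.63], [-0.92, 2.1], [0.06, 2.66], [-1.3, 4.44], [0, 2.69], [-3.02, 3.02]. Speed limits (rad/s): [2.22, 2.22, 2.79, 3.14, 3.14, 3.14].

## Interface

Orientations are given as [roll, pitch, yaw] about the fixed x, y, z axes, in that order (R = Rz(yaw) Ry(pitch) Rx(roll)).
In Python, from rig import r gives the robot as it stands.
- The arm moves only by the tool carry_out, never from a script. Its arguments are lists of equal length, an entry for each row: "delta_pos": the shift along the tool's x, y, z in m, a list of three; "rot": the turn, a rotation vector about the tool's x, y, z in degrees, a list of three. A call has 1 to 8 rows; each row is the pose to reach, as a shift and turn from the pose commanded when the call began, along the tool's axes at that moment; what a row does not reach only later rows make up. A row lasts 1/8 s, in which the tool goes at most 62.5 mm and 10.7 degrees, less where a joint would pass 70% of its speed; a pose out of reach is approached as far as the arm can. A call with a gripper value outside its range is refused whole. "claw" is the finger opening in m, from 0 to 0.0854, set as the call begins (left out, the last holds). The fingers move at their own pace and stop on an object; "grip_force" is the grip in N (left out, the last holds). Time passes only in rows, so rows that repeat a pose let the fingers close. It gives the time, the measured TCP pose, the force, the opening and the grip force at its end, in the units of the state.
- r.sense(): the state, without advancing time (a new reading comes with each control period).
- r.grab_frame(name): name is "scene" or "side" or "wrist"; returns the picture (384x512x3 uint8, blue, green, red); there is no depth.
- r.camera_info(name): a dict with "fx", "fy", "cx", "cy" (pixels), "pose" (4x4, takes a point from camera to world coordinates); the wrist camera has in their place "hand_eye" (4x4, takes a point from camera to tool coordinates, whose origin is the TCP and whose axes are the flange's). Camera axes: x right, y down, z forward; pixel columns grow to the right and rows downward; lengths in mm; the calibration is good to about 2 mm. A picture is of the moment at which its call begins: read the wrist's pose just before it. camera_info takes no time and is no camera call.
- r.sign_off(): hands the job in; it is judged then, once.
Trained networks look in the newest picture that a camera, given by its name, has taken for a name from the list of things; names that differ only in an ending like _2 or _b are one class to them, and where a whole thing is asked for, a point or a joint stands for the part that bears it (a point fixed in the world has none). Each returns a list of dicts, best first, with "p" (0 to 1); they miss things now and then, are a little off and sometimes report something else, mostly with a low value. They report only what shows in the picture. A call takes as long as a camera call.
- r.recognise(thing, camera): "box" ([left, top, right, bottom] in pixels, round what is visible of it).
- r.cut_out(thing, camera): "mask" (384x512 bool, what is visible of it) and "box" ([left, top, right, bottom] in pixels, round what is visible of it).
The state is a dict: "clock": time; "qpos": joint angles; "qvel": joint speeds; "joint_efforts": joint torques, N m; "eef_pos": TCP position; "tcp_rot": TCP orientation; "contact_force": force on the tool from outside, world axes, zero at the start; "wrist_torque": the same for the moment, N m; "opening": opening from 0.0 (shut) to 1.0 (fully open); "grasp_force": force on a finger pad.
Only numpy, scipy, OpenCV 4.12 (cv2) and the standard library are available. Lean on these libraries where they do the work, as an engineer would, in place of code of your own. Each camera call takes 0.05 s, during which the arm holds its last target. There are 200 camera calls.

## Task

Take the lint filter with the green handle out of the drip rack and put it back in the white cassette: keep it leaning as it leans in the rack while its bottom edge goes into the blue flared mouth, then bring it upright and lower it until it sits fully home in the slot, and let go. Leave the wet orange-handled filter where it is in the rack.

Things in the scene. Friction and masses are not known exactly. Their poses are not given: they have to be found in the camera images.
- filter_green: GREEN-handled lint filter, 0.1 kg, loose in the rack: flat white frame with grey mesh, 8 mm thick (x), 84 wide (y), 115 high (z); on top, centred, a handle 14 thick (x), 60 wide (y), z 115 to 140. Origin: middle of the bottom edge; z up to the handle. Leans 25 degrees, handle end towards the robot. Grip the handle across its thickness, tool leaning alike; draw out 90 mm along its z.
- filter_orange: ORANGE-handled lint filter, else the same as the green one (size, axes, origin), in the other bay of the rack, 108 mm beside it. It is to stay there. Its handle's top stands at z 156 mm in the rack: carry the green one clear above it.
- rack: Grey drip rack, fixed, on the right, 110 (x) by 236 mm (y). Origin: centre of its underside. Bays at y +54 and -54 mm; either may hold green. A filter's bottom edge stands at x 22, z 26 mm. Measured along a filter: back board on the robot's side 82 mm high, front lip 8 mm, ribs at its sides 70 mm. On the way left, a wall tap behind the sink reaches to x 0.48 m, z 0.24 m: pass it at x 0.40 m.
- cassette: White cassette, fixed, left of the sink: 60 (x) by 138 (y) by 62 mm high. Origin: centre of its underside; y along the slot, -x faces the robot. Centred blue flared mouth, 42 (x) by 124 (y) mm at the rim, narrowing over 20 mm down to an upright slot 14 (x) by 104 (y) mm with floor at z 6 mm. Seated, the filter's origin is on that floor, faces across x (either way round), 84 mm above the rim.

How it is judged (in metres and radians):
On the way:
1. the green-handled filter's bottom edge is inside the cassette's flared mouth, at least 4 mm below the rim, while the filter still leans more than 10 degrees (angle between filter_green's own z axis and vertical above 0.175 rad and z of filter_green in the frame of cassette below 0.058 m and x of filter_green in the frame of cassette between -0.02 and 0.02 m and y of filter_green in the frame of cassette between -0.022 and 0.022 m), for 0.1 s.
At the end, for the whole second after the job is handed in: The green-handled filter stands in the cassette's slot, its bottom edge within 6 mm of the slot floor and within the slot, upright to 15 degrees, released and at rest; the orange-handled filter is within 20 mm of where it was in the rack (angle between filter_green's own z axis and vertical below 0.26 rad and z of filter_green in the frame of cassette below 0.012 m and x of filter_green in the frame of cassette between -0.01 and 0.01 m and y of filter_green in the frame of cassette between -0.015 and 0.015 m and angle between the x axis of filter_green and the x axis of cassette, either way round below 0.3 rad and linear speed of filter_green below 0.02 m/s and distance of filter_orange from where it was at the start of the episode below 0.02 m and angle between filter_orange's own z axis and vertical below 0.7 rad); the robot touches nothing.
It fails at once if the orange-handled filter is moved more than 20 mm (distance of filter_orange from where it was at the start of the episode above 0.02 m).
It also fails if it takes over 51 s, if anything falls off the work surface, if the arm or the gripper's body presses on something with over 40 N, if the wrist force passes 120 N, or if a joint passes its speed limit or range.

## Working session

There is one attempt and no reset: what is moved stays moved. The work goes in short steps, Python scripts to look and compute and a tool call to move; the robot and the scene stay as the last step left them, time stands still between calls to the robot, and variables do not carry over. Pictures are saved under pics/ and viewed, at most 10 in all, crops included, and the job is handed in when it is done.

Besides the shell and the picture viewer there is one more tool, called in YAML: its name, and indented under it one key for each argument. carry_out: Moves the arm, as the interface text tells. Its arguments: {"type":"object","properties":{"delta_pos":{"type":"array","items":{"type":"array","items":{"type":"number"}}},"rot":{"type":"array","items":{"type":"array","items":{"type":"number"}}},"claw":{"type":"number"},"grip_force":{"type":"number"}},"required":["delta_pos","rot"]}

```bash
ls; mkdir -p pics
python3 - <<'E'
from rig import r
import cv2,numpy as np
print(r.tips_ahead, r.sense())
ims=[]
for c in ["scene","side","wrist"]:
    im=r.grab_frame(c).copy()
    i=r.camera_info(c); print(c,{k:np.round(v,3).tolist() for k,v in i.items()})
    for t in ["filter_green","filter_orange","rack","cassette"]:
        for d in r.recognise(t,c)[:2]:
            print(c,t,round(d["p"],2),np.round(d["box"],1).tolist())
    cv2.imwrite(f"pics/{c}0.png",im); ims.append(im)
cv2.imwrite("pics/a.png",cv2.resize(np.hstack(ims[:2]),(800,300)))
print(r.sense()["clock"])
E
```

```text
pics
25.0 {'clock': 0.0, 'qpos': array([-1.14940981e+00,  3.53619750e-01,  1.63414488e+00, -4.86102996e-06,
        1.15521544e+00, -2.43467058e-03]), 'qvel': array([ 0.00047371, -0.0001157 ,  0.0010368 , -0.00163906, -0.00021422,
       -0.00142586]), 'joint_efforts': array([-1.41817949e-03, -6.05264139e+01, -3.42062867e+01,  4.52296274e-05,
        9.60450416e-03, -1.91656738e-06]), 'eef_pos': array([ 256.82341762, -569.30016692,  255.57480438]), 'tcp_rot': array([-3.14020523e+00,  1.06663214e-06,  4.23823151e-01]), 'contact_force': array([-0.12291186, -0.74396349,  0.69933781]), 'wrist_torque': array([-0.01076588, -0.04554383,  0.03218895]), 'grasp_force': 0.0, 'opening': 0.9989084458872062}
scene {'fx': 362.151, 'fy': 362.151, 'cx': 249.338, 'cy': 189.419, 'pose': [[-0.64, -0.428, 0.638, -282.18], [-0.768, 0.329, -0.55, 682.137], [0.025, -0.842, -0.539, 745.604], [0.0, 0.0, 0.0, 1.0]]}
scene filter_green 0.66 [291.8, 146.0, 318.1, 155.9]
scene rack 0.75 [281.7, 156.8, 316.6, 183.2]
scene cassette 0.68 [131.2, 225.4, 176.2, 274.5]
side {'fx': 359.793, 'fy': 359.793, 'cx': 261.919, 'cy': 194.648, 'pose': [[-0.764, -0.397, 0.508, -13.969], [-0.645, 0.45, -0.618, 660.76], [0.017, -0.8, -0.6, 733.086], [0.0, 0.0, 0.0, 1.0]]}
side filter_green 0.53 [298.5, 143.0, 324.2, 154.7]
side filter_orange 0.59 [332.1, 136.8, 353.7, 150.0]
side rack 0.8 [289.6, 147.6, 356.9, 184.4]
side cassette 0.77 [147.6, 256.8, 195.3, 331.3]
wrist {'fx': 341.517, 'fy': 341.517, 'cx': 258.775, 'cy': 191.528, 'hand_eye': [[0.001, -0.956, -0.293, 74.249], [1.0, 0.001, -0.001, 0.138], [0.002, -0.293, 0.956, -117.095], [0.0, 0.0, 0.0, 1.0]]}
0.75
```

View pictures.

Run:
```python
import cv2,numpy as np
a=cv2.imread("pics/scene0.png")[60:300,120:400];b=cv2.imread("pics/side0.png")[110:350,120:400]
w=cv2.imread("pics/wrist0.png")
t=np.hstack([cv2.resize(x,(400,343),interpolation=3) for x in(a,b)])
cv2.imwrite("pics/b.png",np.vstack([t,np.hstack([cv2.resize(w,(340,255)),np.zeros((255,460,3),np.uint8)])]))
```

```text
(no output)
```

View pics/b.png

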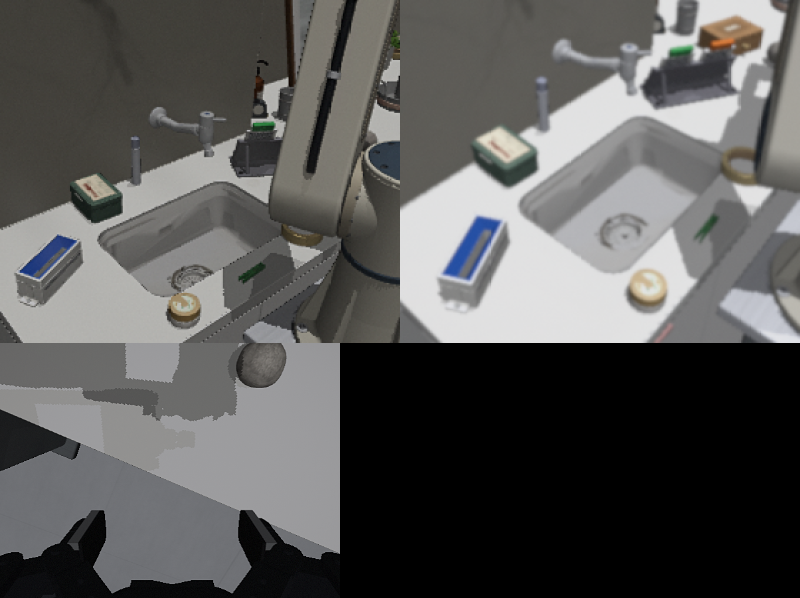

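```bash
cat > h.py <<'E'
import cv2,numpy as np
from rig import r
from scipy.spatial.transform import Rotation as R
def campose(c,s=None):
    i=r.camera_info(c)
    if c!="wrist": return i,np.array(i["pose"])
    T=np.eye(4);T[:3,:3]=R.from_euler("xyz",s["tcp_rot"]).as_matrix();T[:3,3]=s["eef_pos"]
    return i,T@np.array(i["hand_eye"])
def plane(px,i,P,z):
    px=np.asarray(px,float).reshape(-1,2)
    d=np.c_[(px[:,0]-i["cx"])/i["fx"],(px[:,1]-i["cy"])/i["fy"],np.ones(len(px))]@P[:3,:3].T
    return P[:3,3]+d*((z-P[2,3])/d[:,2])[:,None]
def blobs(im,lo,hi,n=4,sat=90,val=40):
    hsv=cv2.cvtColor(im,cv2.COLOR_BGR2HSV)
    m=cv2.inRange(hsv,(lo,sat,val),(hi,255,255))
    k,l,st,ce=cv2.connectedComponentsWithStats(m)
    o=sorted(range(1,k),key=lambda j:-st[j,4])[:n]
    return [(st[j],ce[j],l==j) for j in o]
def rect(mask,i,P,z):
    ys,xs=np.nonzero(mask)
    w=plane(np.c_[xs,ys],i,P,z)[:,:2]
    return cv2.minAreaRect(w.astype(np.float32))
E
python3 - <<'E'
from h import *
for c in ["scene","side"]:
    im=cv2.imread(f"pics/{c}0.png");i,P=campose(c)
    for nm,lo,hi,z in[("blue",105,130,62),("green",45,85,153),("orange",5,18,153)]:
        for st,ce,m in blobs(im,lo,hi,3):
            if st[4]>25: print(c,nm,st.tolist(),ce.round(1),[np.round(v,1) for v in rect(m,i,P,z)])
E
```

```text
scene blue [134, 224, 40, 31, 401] [152.8 238.6] [array([493.8, 368.9]), array([ 45.9, 126.8]), np.float64(26.6)]
scene green [297, 145, 15, 7, 78] [303.5 148. ] [array([ 513.3, -266.6]), array([69.8, 42.5]), np.float64(63.5)]
scene green [287, 244, 18, 12, 61] [295.7 250.1] [array([140.7, 161.3]), array([12.6, 56.5]), np.float64(2.6)]
scene green [394, 86, 8, 8, 33] [396.5  89.7] [array([  709.3, -1218.3]), array([ 34.9, 130.4]), np.float64(41.8)]
scene orange [323, 50, 4, 70, 80] [324.   85.1] [array([ 1135.4, -1109.3]), array([   7.1, 1463. ]), np.float64(40.9)]
scene orange [406, 101, 8, 8, 45] [409.7 103.8] [array([  534.5, -1051. ]), array([ 33.1, 113.3]), np.float64(29.2)]
scene orange [299, 113, 6, 8, 31] [300.8 116.7] [array([ 739.8, -492.9]), array([22. , 87.4]), np.float64(43.6)]
side blue [151, 262, 39, 44, 620] [169.8 282.2] [array([494.5, 369.7]), array([ 44.9, 123.4]), np.float64(26.1)]
side green [357, 52, 29, 20, 255] [371.8  61.7] [array([  817.4, -1258.6]), array([145.7, 342.2]), np.float64(26.4)]
side green [310, 142, 14, 7, 68] [316.4 145.3] [array([ 517.6, -265.6]), array([59.4, 30.6]), np.float64(59.5)]
side green [332, 262, 9, 11, 31] [336.1 266.8] [array([193.9, 154.1]), array([ 6. , 34.4]), np.float64(4.2)]
side orange [330, 122, 43, 25, 667] [351.2 134.9] [array([ 468.2, -406.5]), array([178.2, 140.4]), np.float64(74.7)]
side orange [308, 10, 43, 97, 253] [315.9  51.1] [array([ 1284.8, -1456. ]), array([ 276.3, 2163.6]), np.float64(25.6)]
side orange [388, 62, 7, 12, 33] [390.9  68.5] [array([  688.1, -1222.5]), array([ 28.8, 195.2]), np.float64(25.3)]
```

```bash
cat >> h.py <<'E'
def fpose(O,yaw,lean=25):
    """filter frame: origin O, yaw deg, leaning back towards robot"""
    T=np.eye(4);T[:3,:3]=R.from_euler("zy",[yaw,-lean],degrees=True).as_matrix() if 0 else (R.from_euler("z",yaw,degrees=True)*R.from_euler("y",-lean,degrees=True)).as_matrix()
    T[:3,3]=O;return T
def tool(F,h):
    """tool pose with TCP at filter height h; tool x=yf, y=xf, z=-zf"""
    T=np.eye(4);f=F[:3,:3];T[:3,:3]=np.c_[f[:,1],f[:,0],-f[:,2]];T[:3,3]=F[:3,3]+h*f[:,2];return T
def cur(s=None):
    s=s or r.sense();T=np.eye(4);T[:3,:3]=R.from_euler("xyz",s["tcp_rot"]).as_matrix();T[:3,3]=s["eef_pos"];return T
def delta(A,B):
    D=np.linalg.inv(A)@B;v=R.from_matrix(D[:3,:3]).as_rotvec(degrees=True)
    print("shift m",(D[:3,3]/1000).round(4).tolist(),"rot deg",v.round(2).tolist(),"|",round(np.linalg.norm(D[:3,3])),round(np.linalg.norm(v),1))
E
python3 - <<'E'
from h import *
i,P=campose("side");o=plane([342.9,143.4],i,P,153)[0];g=plane([316.4,145.3],i,P,153)[0]
print(o,g,np.linalg.norm(o-g),np.degrees(np.arctan2(*(g-o)[1::-1]))-90)
yaw=-28;F=fpose([0,0,26],yaw);H=np.array([515,-266,153]);O=H-140*F[:3,2];O[2]=26;F[:3,3]=O;print(O)
delta(cur(),tool(F,256))
E
```

```text
[ 458.90126179 -334.45208619  153.        ] [ 518.08297542 -263.98991913  153.        ] 92.01843410130323 -40.02715707037366
[ 567.24096877 -293.77701581   26.        ]
shift m [0.3301, -0.2095, -0.0017] rot deg [-24.09, 8.23, -37.11] | 391 45.0
```

Run:
```python
from h import *
i,P=campose("side");print("tapbase",plane([279,176],i,P,0)[0]); i,P=campose("scene");print(plane([265.6,168],i,P,0)[0])
F=fpose([567,-294,26],-29)
T=tool(F,290);print(T[:3,3]);delta(cur(),T)
```

```text
tapbase [ 633.89786231 -222.5804784     0.        ]
[ 686.20476341 -239.08256623    0.        ]
[ 459.80722451 -234.58207429  288.82925824]
shift m [0.3227, -0.2221, -0.0325] rot deg [-24.14, 8.01, -36.13] | 393 44.2
```

carry_out:
  delta_pos:
    - [0.046,-0.032,-0.005]
    - [0.092,-0.064,-0.01]
    - [0.138,-0.096,-0.015]
    - [0.184,-0.128,-0.02]
    - [0.23,-0.16,-0.025]
    - [0.276,-0.191,-0.029]
    - [0.323,-0.222,-0.0325]
    - [0.323,-0.222,-0.0325]
  rot:
    - [-3.45,1.14,-5.17]
    - [-6.9,2.28,-10.34]
    - [-10.35,3.42,-15.5]
    - [-13.8,4.56,-20.67]
    - [-17.25,5.7,-25.84]
    - [-20.7,6.84,-31.0]
    - [-24.14,8.0,-36.13]
    - [-24.14,8.0,-36.13]

```text
clock: 1.75
eef_pos: [461.1, -231.3, 289.0]
tcp_rot: [2.704, 0.0, 1.071]
contact_force: [0.2, -0.0, -0.6]
opening: 1.005
grasp_force: 0.0
```

Run:
```python
from h import *
s=r.sense();print(s["qpos"].round(3),s["eef_pos"],s["clock"],np.abs(s["qvel"]).max())
delta(cur(s),tool(fpose([567,-294,26],-29),290))
im=r.grab_frame("wrist").copy();cv2.imwrite("pics/w1.png",im);i,P=campose("wrist",s)
for t in ["filter_green","filter_orange","rack"]:
    for d in r.recognise(t,"wrist")[:2]: print(t,d)
for nm,lo,hi in[("green",45,85),("orange",5,18)]:
    for st,ce,m in blobs(im,lo,hi,3):
        if st[4]>60: print(nm,st.tolist(),ce.round(1),[np.round(v,1) for v in rect(m,i,P,153)])
```

```text
[-0.456 -0.047  2.109 -0.031  0.643  0.064] [ 461.06172654 -231.29478621  288.98777713] 1.75 0.07385521429594605
shift m [-0.0035, 0.0004, 0.0003] rot deg [0.06, -0.14, 0.31] | 4 0.3
filter_green {'box': [265.6, 129.0, 280.7, 229.4], 'p': 0.92}
filter_orange {'box': [257.5, 229.9, 276.2, 329.1], 'p': 0.6}
rack {'box': [204.6, 103.9, 289.2, 316.3], 'p': 0.73}
green [263, 154, 20, 71, 1180] [272.8 189. ] [array([ 523.8, -274.5]), array([61.4, 16.7]), np.float64(58.8)]
orange [305, 264, 74, 113, 4890] [338.9 321.1] [array([ 520.1, -460.5]), array([149.2,  79.8]), np.float64(82.0)]
orange [259, 265, 18, 66, 994] [267.2 297. ] [array([ 470.4, -362.8]), array([70.3, 16.7]), np.float64(58.9)]
orange [452, 209, 52, 28, 542] [483.2 224.8] [array([ 736.5, -483.1]), array([ 21.4, 120.4]), np.float64(41.1)]
```

View pics/w1.png

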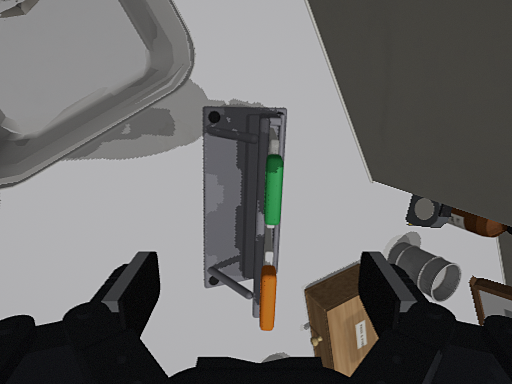

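Run:
```python
from h import *
F=fpose([574.4,-305.2,26],-31.2);delta(cur(),tool(F,200))
```

```text
shift m [-0.0022, 0.0104, 0.0949] rot deg [-0.01, -0.88, 1.93] | 96 2.1
```

carry_out:
  delta_pos:
    - [-0.001,0.004,0.032]
    - [-0.0015,0.007,0.064]
    - [-0.002,0.0105,0.095]
    - [-0.002,0.0105,0.095]
  rot:
    - [0,-0.3,0.6]
    - [0,-0.6,1.2]
    - [0,-0.9,1.9]
    - [0,-0.9,1.9]

```text
clock: 2.45
eef_pos: [501.5, -261.7, 204.9]
tcp_rot: [2.709, 0.001, 1.025]
contact_force: [0.1, 0.8, -0.7]
opening: 1.001
grasp_force: 0.0
```

Run:
```python
from h import *
s=r.sense();print(s["eef_pos"],s["clock"],np.abs(s["qvel"]).max())
delta(cur(s),tool(fpose([574.4,-305.2,26],-31.2),200))
im=r.grab_frame("wrist").copy();cv2.imwrite("pics/w2.png",im);i,P=campose("wrist",s)
for nm,lo,hi in[("green",45,85),("orange",5,18)]:
    for st,ce,m in blobs(im,lo,hi,3):
        if st[4]>60: print(nm,st.tolist(),ce.round(1),[np.round(v,1) for v in rect(m,i,P,153)])
```

```text
[ 501.52394711 -261.66765982  204.88696331] 2.45 0.05526768535873816
shift m [0.0005, 0.0013, -0.002] rot deg [-0.24, 0.07, -0.03] | 2 0.3
green [251, 169, 27, 106, 2552] [264.2 221. ] [array([ 525.2, -274.1]), array([63.6, 15.7]), np.float64(59.5)]
orange [315, 295, 64, 82, 3248] [345.6 336.4] [array([ 529.2, -392.9]), array([70.5, 46. ]), np.float64(87.9)]
orange [253, 322, 23, 41, 852] [263.6 342.5] [array([ 484.6, -341.8]), array([32.8, 15.5]), np.float64(58.4)]
orange [507, 286, 5, 32, 105] [509.4 298.7] [array([ 685.1, -520.8]), array([43.5,  5.9]), np.float64(78.2)]
```

View pics/w2.png

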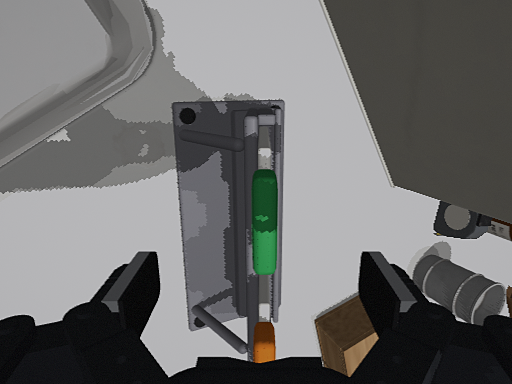

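Run:
```python
from h import *
F=fpose([575,-306.2,26],-31.);delta(cur(),tool(F,136))
```

```text
shift m [-0.0004, 0.0019, 0.0636] rot deg [-0.15, 0.13, -0.19] | 64 0.3
```

carry_out:
  delta_pos:
    - [0,0.002,0.022]
    - [0,0.002,0.044]
    - [0,0.002,0.064]
    - [0,0.002,0.064]
  rot:
    - [0,0,0]
    - [0,0,0]
    - [0,0,0]
    - [0,0,0]

```text
clock: 3.0
eef_pos: [526.8, -275.9, 150.0]
tcp_rot: [2.706, 0.001, 1.027]
contact_force: [-0.5, -0.5, -0.0]
opening: 0.999
grasp_force: 0.0
```

carry_out:
  delta_pos:
    - [0,0,0]
    - [0,0,0]
    - [0,0,0]
    - [0,0,0]
    - [0,0,0]
    - [0,0,0]
  rot:
    - [0,0,0]
    - [0,0,0]
    - [0,0,0]
    - [0,0,0]
    - [0,0,0]
    - [0,0,0]
  claw: 0.0
  grip_force: 50

```text
clock: 3.75
eef_pos: [527.3, -275.2, 150.5]
tcp_rot: [2.705, 0.0, 1.028]
contact_force: [-4.0, 2.3, 6.5]
opening: 0.154
grasp_force: 49.1
```

carry_out:
  delta_pos:
    - [0,0,-0.015]
    - [0,0,-0.035]
    - [0,0,-0.06]
    - [0,0,-0.09]
    - [0,0,-0.12]
    - [0,0,-0.15]
    - [0,0,-0.15]
  rot:
    - [0,0,0]
    - [0,0,0]
    - [0,0,0]
    - [0,0,0]
    - [0,0,0]
    - [0,0,0]
    - [0,0,0]

```text
clock: 4.62
eef_pos: [473.2, -242.4, 288.6]
tcp_rot: [2.701, -0.0, 1.028]
contact_force: [0.4, 0.2, -0.9]
opening: 0.157
grasp_force: 49.3
```

Run:
```python
from h import *
s=r.sense();print(s["eef_pos"],s["clock"],s["opening"],s["grasp_force"])
im=r.grab_frame("wrist").copy();a=r.grab_frame("side").copy()
for d in r.recognise("filter_green","side")+r.recognise("filter_orange","side"):print(d)
cv2.imwrite("pics/w3.png",cv2.resize(np.hstack([im,a]),(800,300)))
# cassette approach pose: O 5 mm above rim, lean 25
F=fpose([494,369,62],26.4);T=tool(F,136);print(T[:3,3])
```

```text
[ 473.19097035 -242.41486758  288.57184134] 4.625 0.15658415392952746 49.26597476005554
{'box': [305.0, 112.3, 341.5, 143.9], 'p': 0.84}
{'box': [333.6, 139.2, 353.0, 145.2], 'p': 0.59}
[442.51799599 343.44411127 185.25785904]
```

View pics/w3.png

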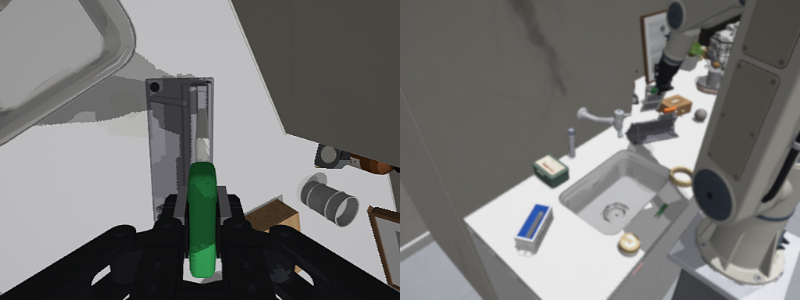

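```bash
cat >> h.py <<'E'
def rows(way,A=None):
    """way: list of (x,y,z,yaw,lean,nrows) TCP targets, linear between; prints rows from the present pose"""
    A=cur() if A is None else A
    y0,p0=-1,0
    f=A[:3,:3];z=-f[:,2];yaw=np.degrees(np.arctan2(f[1,0],f[0,0]))-90;lean=np.degrees(np.arccos(z[2]))
    last=np.r_[A[:3,3],yaw,lean];print("start",last.round(1));ps=[];rs=[]
    for w in way:
        t=np.array(w[:5],float)
        for k in range(1,w[5]+1):
            q=last+(t-last)*k/w[5]
            F=fpose([0,0,0],q[3],q[4]);T=tool(F,0);T[:3,3]=q[:3]
            D=np.linalg.inv(A)@T;ps.append((D[:3,3]/1000).round(3).tolist());rs.append(R.from_matrix(D[:3,:3]).as_rotvec(degrees=True).round(1).tolist())
        last=t
    print(ps);print(rs)
E
python3 - <<'E'
from h import *
i,P=campose("side");print("spout",plane([228,143],i,P,200)[0])
# handle extent in tool coords, plane z=-4
im=cv2.imread("pics/w3.png");im=cv2.resize(im[:,:400],(512,384));i=r.camera_info("wrist")
st,ce,m=blobs(im,45,85)[0];print(st)
print([np.round(v,1) for v in rect(m,i,np.array(i["hand_eye"]),-3)])
rows([(390,-192,330,-31,25,3),(390,0,330,0,25,5)])
E
```

```text
spout [684.50055777 -20.4028891  200.        ]
[ 240  207   39  149 4976]
[array([ 1.6, -0.5]), array([14.4, 64.3]), np.float64(90.0)]
start [ 472.6 -242.3  284.8  -31.1   24.9]
[[0.0, -0.023, -0.027], [0.0, -0.046, -0.054], [0.0, -0.069, -0.082], [0.033, -0.087, -0.09], [0.066, -0.105, -0.098], [0.099, -0.123, -0.107], [0.132, -0.141, -0.115], [0.165, -0.159, -0.124]]
[[-0.0, 0.0, -0.0], [-0.1, 0.1, -0.0], [-0.1, 0.1, -0.1], [-0.1, 2.7, -5.7], [-0.1, 5.3, -11.3], [-0.1, 7.9, -16.9], [-0.1, 10.5, -22.6], [-0.1, 13.1, -28.2]]
```

carry_out:
  delta_pos:
    - [0.0,-0.023,-0.027]
    - [0.0,-0.046,-0.054]
    - [0.0,-0.069,-0.082]
    - [0.033,-0.087,-0.09]
    - [0.066,-0.105,-0.098]
    - [0.099,-0.123,-0.107]
    - [0.132,-0.141,-0.115]
    - [0.165,-0.159,-0.124]
  rot:
    - [0,0,0]
    - [-0.1,0.1,0]
    - [-0.1,0.1,-0.1]
    - [-0.1,2.7,-5.7]
    - [-0.1,5.3,-11.3]
    - [-0.1,7.9,-16.9]
    - [-0.1,10.5,-22.6]
    - [-0.1,13.1,-28.2]

```text
clock: 5.82
eef_pos: [389.6, 1.4, 329.9]
tcp_rot: [2.706, 0.002, 1.574]
contact_force: [1.1, -0.6, -0.3]
opening: 0.154
grasp_force: 49.2
```

Run:
```python
from h import *
rows([(400,200,320,16,25,4),(430,335,265,26.4,25,4)])
```

```text
start [3.896e+02 1.400e+00 3.299e+02 2.000e-01 2.500e+01]
[[0.05, 0.001, 0.003], [0.099, 0.003, 0.007], [0.149, 0.004, 0.01], [0.199, 0.006, 0.013], [0.232, 0.007, 0.029], [0.266, 0.008, 0.045], [0.3, 0.009, 0.06], [0.334, 0.01, 0.076]]
[[-0.0, 1.8, -3.5], [-0.0, 3.4, -7.1], [-0.0, 5.1, -10.7], [-0.1, 6.8, -14.3], [-0.1, 7.9, -16.7], [-0.1, 9.0, -19.0], [-0.1, 10.1, -21.4], [-0.1, 11.2, -23.7]]
```

carry_out:
  delta_pos:
    - [0.05,0.001,0.003]
    - [0.099,0.003,0.007]
    - [0.149,0.004,0.01]
    - [0.199,0.006,0.013]
    - [0.232,0.007,0.029]
    - [0.266,0.008,0.045]
    - [0.3,0.009,0.06]
    - [0.334,0.01,0.076]
  rot:
    - [0,1.8,-3.5]
    - [0,3.4,-7.1]
    - [0,5.1,-10.7]
    - [-0.1,6.8,-14.3]
    - [-0.1,7.9,-16.7]
    - [-0.1,9.0,-19.0]
    - [-0.1,10.1,-21.4]
    - [-0.1,11.2,-23.7]

```text
clock: 6.82
eef_pos: [431.2, 335.3, 263.9]
tcp_rot: [2.705, 0.001, 2.03]
contact_force: [0.5, 0.5, -0.5]
opening: 0.155
grasp_force: 49.2
```

Run:
```python
from h import *
for c in ["wrist","side","scene"]:
    s=r.sense();im=r.grab_frame(c).copy();cv2.imwrite(f"pics/{c}4.png",im);i,P=campose(c,s)
    for st,ce,m in blobs(im,105,130,2):
        if st[4]>50: print(c,st.tolist(),[np.round(v,1) for v in rect(m,i,P,62)])
W=cv2.imread("pics/wrist4.png");S=cv2.imread("pics/side4.png")[150:350,50:317]
cv2.imwrite("pics/c4.png",np.hstack([cv2.resize(W,(400,300)),cv2.resize(S,(400,300))]))
T=tool(fpose([494,369,75],26.4),137.4);print(T[:3,3]);print(cur()[:3,3])
rows([(*T[:3,3],26.4,25,4)])
```

```text
wrist [215, 95, 47, 126, 2973] [array([494. , 373.7]), array([ 46.3, 121.7]), np.float64(26.7)]
side [151, 262, 39, 44, 599] [array([494.8, 369.8]), array([ 46.6, 123.3]), np.float64(27.4)]
scene [134, 224, 40, 31, 391] [array([493.8, 368.9]), array([ 45.9, 126.8]), np.float64(26.6)]
[441.98803418 343.18103595 199.52668994]
[430.92904313 334.76971294 263.49165177]
start [430.9 334.8 263.5  26.3  24.9]
[[0.001, -0.004, 0.016], [0.001, -0.007, 0.032], [0.002, -0.011, 0.048], [0.003, -0.015, 0.064]]
[[-0.0, 0.1, 0.0], [-0.0, 0.1, -0.0], [-0.1, 0.1, -0.1], [-0.1, 0.1, -0.1]]
```

View pics/c4.png

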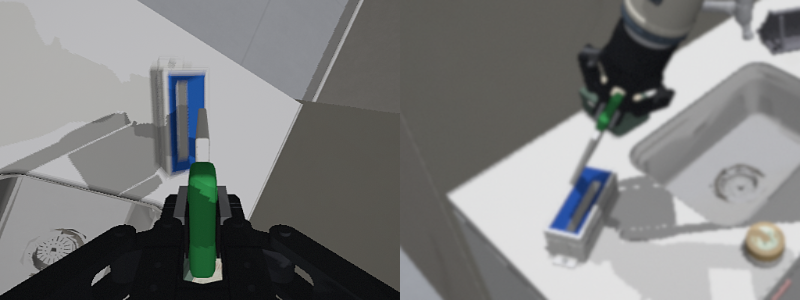

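Run:
```python
from h import *
w=[]
for z,n in[(75,4),(50,4)]:
    T=tool(fpose([494,370.5,z],26.7),137.4);w.append((*T[:3,3],26.7,25,n))
rows(w)
```

```text
start [430.9 334.8 263.5  26.3  24.9]
[[0.001, -0.003, 0.016], [0.002, -0.007, 0.032], [0.003, -0.01, 0.048], [0.004, -0.014, 0.064], [0.004, -0.017, 0.07], [0.004, -0.019, 0.075], [0.004, -0.022, 0.081], [0.004, -0.025, 0.087]]
[[-0.0, 0.1, -0.1], [-0.0, 0.1, -0.2], [-0.1, 0.2, -0.3], [-0.1, 0.2, -0.4], [-0.1, 0.2, -0.4], [-0.1, 0.2, -0.4], [-0.1, 0.2, -0.4], [-0.1, 0.2, -0.4]]
```

carry_out:
  delta_pos:
    - [0.001,-0.003,0.016]
    - [0.002,-0.007,0.032]
    - [0.003,-0.01,0.048]
    - [0.004,-0.014,0.064]
    - [0.004,-0.017,0.07]
    - [0.004,-0.019,0.075]
    - [0.004,-0.022,0.081]
    - [0.004,-0.025,0.087]
  rot:
    - [0,0.1,-0.1]
    - [0,0.1,-0.2]
    - [-0.1,0.2,-0.3]
    - [-0.1,0.2,-0.4]
    - [-0.1,0.2,-0.4]
    - [-0.1,0.2,-0.4]
    - [-0.1,0.2,-0.4]
    - [-0.1,0.2,-0.4]

```text
clock: 7.98
eef_pos: [442.5, 344.1, 176.5]
tcp_rot: [2.7, -0.0, 2.036]
contact_force: [0.0, -0.1, -0.9]
opening: 0.154
grasp_force: 49.2
```

carry_out:
  delta_pos:
    - [0,0,0]
    - [0,0,0]
    - [0,0,0]
  rot:
    - [0,0,0]
    - [0,0,0]
    - [0,0,0]

```text
clock: 8.35
eef_pos: [442.6, 344.3, 176.8]
tcp_rot: [2.7, -0.0, 2.036]
contact_force: [0.2, 0.7, -1.1]
opening: 0.158
grasp_force: 49.2
```

Run:
```python
from h import *
A=cur();f=A[:3,:3];O=A[:3,3]+137.4*f[:,2];print("filter origin",O,r.sense()["contact_force"])
a=r.grab_frame("side")[220:340,100:260].copy();b=r.grab_frame("scene")[180:300,80:240].copy();cv2.imwrite("pics/c5.png",cv2.resize(np.hstack([a,b]),(800,300),interpolation=3))
w=[]
for k in range(1,7):
    l=25-25*k/6;T=tool(fpose([494,370.5,50],26.7,l),137.4);w.append((*T[:3,3],26.7,l,1))
rows(w)
```

```text
filter origin [495.02425358 370.60104643  52.56609586] [ 0.23166046  0.6681513  -1.14750573]
start [442.6 344.2 176.8  26.7  25.3]
[[0.0, 0.009, 0.002], [0.0, 0.019, 0.003], [0.0, 0.028, 0.005], [0.0, 0.038, 0.008], [0.0, 0.048, 0.011], [0.0, 0.057, 0.015]]
[[4.4, 0.0, -0.0], [8.6, 0.0, -0.0], [12.8, 0.0, -0.0], [16.9, 0.0, -0.0], [21.1, 0.0, -0.0], [25.3, -0.0, -0.0]]
```

View pics/c5.png

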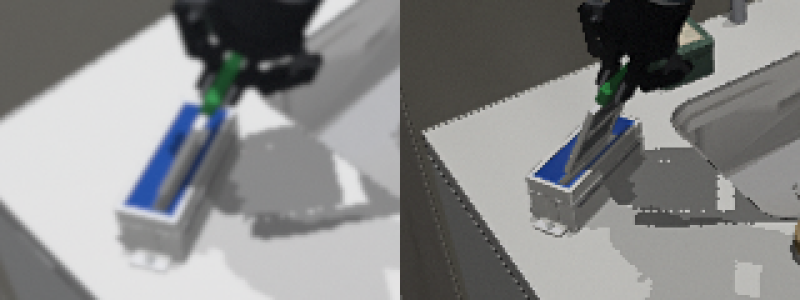

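carry_out:
  delta_pos:
    - [0,-0.002,0.0045]
    - [0,-0.002,0.0045]
    - [0,-0.002,0.0045]
  rot:
    - [0,0,0]
    - [0,0,0]
    - [0,0,0]

```text
clock: 8.82
eef_pos: [442.5, 344.1, 171.4]
tcp_rot: [2.701, -0.0, 2.036]
contact_force: [0.5, 0.8, -1.2]
opening: 0.154
grasp_force: 49.2
```

carry_out:
  delta_pos:
    - [0.0,0.009,0.001]
    - [0.0,0.019,0.001]
    - [0.0,0.029,0.003]
    - [0.0,0.039,0.005]
    - [0.0,0.048,0.008]
    - [0.0,0.058,0.012]
    - [0.0,0.058,0.012]
  rot:
    - [4.4,0,0]
    - [8.6,0,0]
    - [12.8,0,0]
    - [16.9,0,0]
    - [21.1,0,0]
    - [25.3,0,0]
    - [25.3,0,0]

```text
clock: 9.7
eef_pos: [495.4, 370.6, 185.3]
tcp_rot: [3.141, -0.0, 2.036]
contact_force: [-0.2, 0.4, -1.1]
opening: 0.155
grasp_force: 49.3
```

Run:
```python
from h import *
s=r.sense();A=cur(s);f=A[:3,:3];O=A[:3,3]+137.4*f[:,2];print("filter origin",O,s["contact_force"])
print(R.from_euler("z",-26.7,degrees=True).apply(O-[494,370.5,0]))
rows([(494,370.5,7+137.4,26.7,0,8)],A)
```

```text
filter origin [495.42830155 370.69198148  47.89153233] [-0.16469221  0.43430334 -1.14791003]
[ 1.36226466 -0.47025226 47.89153233]
start [495.4 370.6 185.3  26.6   0. ]
[[0.0, -0.0, 0.005], [0.0, -0.0, 0.01], [0.0, -0.0, 0.015], [0.0, -0.001, 0.02], [0.0, -0.001, 0.026], [0.0, -0.001, 0.031], [0.0, -0.001, 0.036], [0.0, -0.001, 0.041]]
[[-0.0, -0.0, -0.0], [0.0, -0.0, -0.0], [0.0, -0.0, -0.0], [0.0, -0.0, -0.0], [0.0, -0.0, -0.0], [0.0, -0.0, -0.1], [0.0, -0.0, -0.1], [0.0, -0.0, -0.1]]
```

Lower halfway with a lighter grip, watching the force.

carry_out:
  delta_pos:
    - [0,-0.001,0.004]
    - [0,-0.001,0.008]
    - [0,-0.001,0.012]
    - [0,-0.001,0.015]
    - [0,-0.001,0.018]
    - [0,-0.001,0.021]
    - [0,-0.001,0.021]
  rot:
    - [0,0,0]
    - [0,0,0]
    - [0,0,0]
    - [0,0,0]
    - [0,0,0]
    - [0,0,0]
    - [0,0,0]
  grip_force: 25

```text
clock: 10.58
eef_pos: [492.9, 369.4, 164.1]
tcp_rot: [-3.14, 0.0, 2.036]
contact_force: [0.0, 0.3, -0.2]
opening: 0.155
grasp_force: 49.3
```

carry_out:
  delta_pos:
    - [0,0,0.004]
    - [0,0,0.008]
    - [0,0,0.012]
    - [0,0,0.015]
    - [0,0,0.0175]
    - [0,0,0.0195]
    - [0,0,0.0195]
  rot:
    - [0,0,0]
    - [0,0,0]
    - [0,0,0]
    - [0,0,0]
    - [0,0,0]
    - [0,0,0]
    - [0,0,0]

```text
clock: 11.45
eef_pos: [493.0, 369.5, 144.8]
tcp_rot: [-3.141, -0.0, 2.036]
contact_force: [-0.4, 0.2, -1.6]
opening: 0.154
grasp_force: 49.3
```

carry_out:
  delta_pos:
    - [0,0,0.001]
    - [0,0,0.002]
    - [0,0,0.002]
  rot:
    - [0,0,0]
    - [0,0,0]
    - [0,0,0]

```text
clock: 11.82
eef_pos: [493.2, 369.7, 143.3]
tcp_rot: [-3.141, -0.0, 2.036]
contact_force: [-0.0, -0.6, 2.3]
opening: 0.153
grasp_force: 49.7
```

Run:
```python
from h import *
s=r.sense();print(s["eef_pos"],s["contact_force"],s["wrist_torque"])
```

```text
[493.24418019 369.67834374 143.26577258] [-0.03320669 -0.62535782  2.26244316] [-0.04213401  0.15444783 -0.05131881]
```

carry_out:
  delta_pos:
    - [0,0,0]
    - [0,0,0]
    - [0,0,0]
    - [0,0,0]
    - [0,0,0]
  rot:
    - [0,0,0]
    - [0,0,0]
    - [0,0,0]
    - [0,0,0]
    - [0,0,0]
  claw: 0.06

```text
clock: 12.45
eef_pos: [493.1, 369.5, 142.9]
tcp_rot: [-3.141, -0.0, 2.036]
contact_force: [0.7, -0.1, -0.3]
opening: 0.704
grasp_force: 0.0
```

carry_out:
  delta_pos:
    - [0,0,-0.01]
    - [0,0,-0.025]
    - [0,0,-0.045]
    - [0,0,-0.07]
    - [0,0,-0.095]
    - [0,0,-0.12]
    - [0,0,-0.12]
  rot:
    - [0,0,0]
    - [0,0,0]
    - [0,0,0]
    - [0,0,0]
    - [0,0,0]
    - [0,0,0]
    - [0,0,0]

```text
clock: 13.32
eef_pos: [494.2, 370.4, 266.2]
tcp_rot: [3.137, -0.001, 2.036]
contact_force: [-0.3, 1.3, -1.4]
opening: 0.703
grasp_force: 0.0
```

Run:
```python
from h import *
s=r.sense();i,P=campose("wrist",s);w=r.grab_frame("wrist").copy()
st,ce,m=blobs(w,45,85)[0];print("handle top",[np.round(v,1) for v in rect(m,i,P,146)])
a=r.grab_frame("side")[220:340,100:260].copy();full=r.grab_frame("side").copy()
print(r.recognise("filter_orange","side"))
cv2.imwrite("pics/c6.png",np.hstack([cv2.resize(w,(400,300)),cv2.resize(a,(400,300),interpolation=3)]))
```

```text
handle top [array([492.3, 369.3]), array([13.8, 60.3]), np.float64(27.0)]
[{'box': [331.6, 137.1, 353.7, 150.7], 'p': 0.73}]
```

View pics/c6.png

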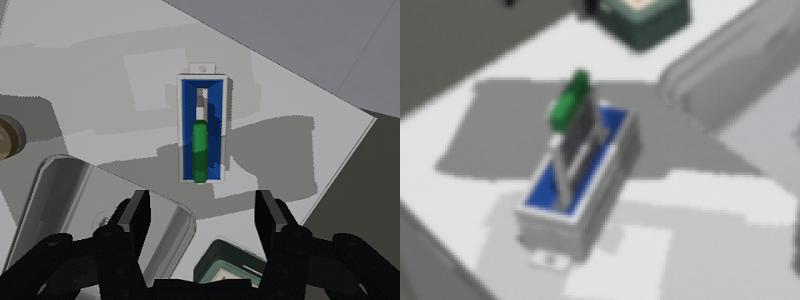

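```bash
python3 -c "
from rig import r
print(r.sign_off())"
```

```text
the job is handed in; nothing more can be done
None
```

The green-handled filter is released and standing upright in the cassette slot on the floor, the last side view shows the orange-handled filter still in its place, and the job was handed in at about 13.5 s; no verdict was returned.

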